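# Turn a timing pulley to its pointer and pin it

## Task

Turn the stiff toothed pulley by dragging a fingertip on its rim until its orange mark faces the yellow pointer, while the red-knobbed timing pin is still in its wooden holder; never load the pulley with more than about 25 N, or its spindle bends. Then take the pin out of the holder, push it down through the hole in the pulley until it is fully home in the stand, with the mark still at the pointer, and let go. Do not knock over or shift the other things on the bench.

Things in the scene. Friction and masses are not known exactly. Their poses are not given: they have to be found in the camera images.
- stand: Grey rectangular base of the pulley, 180 (x) x 150 (y) x 30 mm, fixed to the bench, standing in varying places and yaws. Origin: centre of its underside, straight below the pulley's upright axis; its -x side carries the yellow pointer.
- pointer_tip (a point): Tip of the yellow pointer, fixed on the stand: 76 mm from the pulley's axis towards the stand's -x, 46 mm above the bench. The pointer's top (46 mm) is at least 2 mm lower than the pulley's rim.
- stand_hole (a point): Centre of the mouth of the timing hole in the stand's top, under the pulley: 30 mm from the axis towards the pointer, 30 mm above the bench, 11.6 mm wide, 27 mm deep.
- pulley (a joint): Angle of the pulley about the upright axis, rad, counter-clockwise from above. 0 or 6.283 (one turn) = the mark faces the pointer. Starts anywhere from 1.2 to 5.08, no stops, turns either way. Its bearing is stiff (0.35 N m: 6 N at 60 mm radius); it stays where it is left. A fingertip pressed on the rim's face with 10 to 18 N and moved round the axis takes it along, perhaps with slip.
- pulley_centre (a point): Aluminium toothed pulley, 150 mm across, lying nearly level, turning about the nearly upright axis (bent spindle, leans 2 degrees). This point turns with it and lies on the axis, 36 mm above the bench; -x points along its mark. Flat raised rim from 44 to 73 mm radius. Inside it a recessed web, top 46 mm above the bench, with a dark hub 26 mm wide and a bolt reaching 55 mm above the bench. More than 25 N on the pulley, from any side, fails.
- mark (a point): Outer end of the orange mark, a 4 mm wide line across the rim's upper face and down its outer side: 74 mm from the axis. The rim's upper face is 52 mm above the bench on average but up to 5 mm higher or lower from place to place, and changing under a fingertip as it goes round, and is hard (20 N per mm), so a fingertip sent to one height presses too hard or not enough: touch down slowly (10 mm/s) and watch the force.
- pulley_hole (a point): Centre of the mouth of the hole through the pulley's web, on the mark's radius, 30 mm from the axis, about 47 mm above the bench; 11.6 mm wide, web 10 mm thick. It lies over the stand's hole when the mark faces the pointer.
- pin_holder: Wooden block 60 x 60 x 46 mm, fixed to the bench, in varying places, with one 12 mm hole 42 mm deep in the middle of its top. Origin: centre of its underside.
- pin: Loose steel pin, 50 to 120 g, upright in the holder at first. Origin: centre of its foot; z up along it. Shank 10 mm thick, 40 long, foot tapered to 6 mm over 4 mm; then a collar 22 mm wide, 4 thick; then a red round knob 18 mm wide, 44 to 82 mm above the foot. Its foot is 6 mm above the bench in the holder, about 7.5 mm when fully home in the stand (collar on the web), 30 mm if stopped on the stand's top.
- oil_bottle: Bystander: cream bottle with red spout, 40 mm wide, 126 mm tall, origin under its centre.
- dropper: Bystander: brown dropper bottle, 33 mm wide, 102 mm tall, origin under its centre.
- polish_tin: Bystander: round green tin, 63 mm wide, 26 mm high, origin under its centre.
- pliers_red: Bystander: red-handled pliers lying flat, 48 x 130 x 12 mm.
- snips_pink: Bystander: pink-handled snips lying flat, 48 x 125 x 12 mm.
Things that resemble listed ones, but are neither listed nor needed, are in the scene too. Leave any turquoise look-alike of the pin alone.

How it is judged:
On the way:
1. the mark is turned to the pointer (within 0.06 rad, 4.5 mm at the rim) and stands still, the pin still in its holder ((value of joint pulley between -6.3432 and -6.2232 rad or value of joint pulley between -0.06 and 0.06 rad or value of joint pulley between 6.2232 and 6.3432 rad) and velocity of joint pulley between -0.1 and 0.1 rad/s and distance of pin from where it was at the start of the episode below 0.01 m), for 0.2 s.
At the end, for the whole second after the job is handed in: The mark faces the pointer within 0.06 rad (4.5 mm at the rim), and the pin stands upright (within 0.08 rad) through the pulley in the stand's hole (within 3 mm of its centre), its foot less than 10 mm above the stand's underside (home within 2.5 mm), at rest and released ((value of joint pulley between -6.3432 and -6.2232 rad or value of joint pulley between -0.06 and 0.06 rad or value of joint pulley between 6.2232 and 6.3432 rad) and z of pin in the frame of stand below 0.01 m and horizontal distance between pin and stand_hole below 0.003 m and angle between pin's own z axis and vertical below 0.08 rad and linear speed of pin below 0.02 m/s); the robot touches nothing.
It fails at once if the pulley is loaded with more than 25 N (contact force between pulley and anything else above 25 N).
It fails at once if a bystander is shifted by more than 30 mm or knocked over (distance of any of oil_bottle, dropper, polish_tin, pliers_red, snips_pink from where it was at the start of the episode above 0.03 m or angle between any of oil_bottle, dropper, polish_tin's own z axis and vertical above 0.5 rad).
It also fails if it takes over 72 s, if anything falls off the work surface, if the arm or the gripper's body presses on something with over 40 N, if the wrist force passes 120 N, or if a joint passes its speed limit or range.

## Robot

A 7-joint arm with a two-finger parallel gripper is mounted at the origin on a cart in front of the work surface, level with it; the furniture and walls round the work are solid. World frame = base frame: x ahead of the robot, y to its left, z up, the work surface at z = 0. Lengths are in m, angles in rad, forces in N, time in s.
With the tool pointing down it reaches from about 0.4 to 0.85 m from the base axis. Payload 4.5 kg.
Tool frame: the origin (TCP) lies midway between the tips of the shut fingers; the grasp point (between the pads) lies 19 mm behind it; z points along the fingers, y is the line along which they close (so a half turn about z gives the same grasp; the last joint's range is limited). The gripper opens to 88 mm and grips with 3 to 60 N. Pads are 18 mm wide; open, the fingers measure 123 mm over their backs; the gripper's body (75 mm by 187 mm) begins 45 mm behind the grasp point.
Start: joints at [0.745, 0.689, -0.195, 1.565, 0.157, 0.902, -0.215], TCP at [0.474, -0.408, 0.239] pointing down, gripper open.
Joint ranges: [-3.01, 3.01], [-0.46, 2.08], [-1.47, 1.51], [0.13, 2.56], [-1, 4.14], [0.04, 2.09], [-2.66, 2.66]. Speed limits (rad/s): [2.57, 2.57, 3.14, 3.14, 3.14, 3.14, 3.14].

## Interface

Orientations are given as a unit quaternion [x, y, z, w].
In Python, from plant import r, eyes, finish_job gives the robot as it stands. The module is installed in compiled form; this text tells all that it offers.
- The arm moves only by the tool move_arm, never from a script. Its argument "motion" is a list of rows, each a list of 7 numbers: the shift along the tool's x, y, z in mm, then the turn, a rotation vector about the tool's x, y, z in degrees, then the closure, from 0 (fully open) to 1 (shut). A call has 1 to 5 rows; each row is the pose to reach, as a shift and turn from the pose commanded when the call began, along the tool's axes at that moment; what a row does not reach only later rows make up. A row lasts 1/8 s, in which the tool goes at most 62.5 mm and 10.7 degrees, less where a joint would pass 70% of its speed; a pose out of reach is approached as far as the arm can. A call with a gripper value outside its range is refused whole. The fingers move at their own pace and stop on an object; "newtons" is the grip in N (left out, the last holds). Time passes only in rows, so rows that repeat a pose let the fingers close. It gives the time, the measured TCP pose, the force, the opening and the grip force at its end, in the units of the state.
- r.get_state(): the state, without advancing time (a new reading comes with each control period).
- eyes.snapshot(name): name is "scene" or "top" or "wrist"; returns a dict with "frame" (384x512x3 uint8, red, green, blue), "z_map" (384x512 float32, m along the optical axis (not along the pixel's ray), 0 where there is no reading), "intrinsics" (3x3 intrinsics, pixels), "world_to_cam" (4x4, takes a point from world to camera coordinates). Camera axes: x right, y down, z forward; pixel columns grow to the right and rows downward; lengths in m; the calibration is good to about 2 mm. A picture is of the moment at which its call begins.
- finish_job(): hands the job in; it is judged then, once.
The state is a dict: "clock": time; "q": joint angles; "qd": joint speeds; "joint_torque": joint torques, N m; "tool_pos": TCP position; "eef_rot": TCP orientation; "contact_force": force on the tool from outside, world axes, zero at the start; "moment": the same for the moment, N m; "opening": opening from 0.0 (shut) to 1.0 (fully open); "finger_force": force on a finger pad.
Only numpy, scipy, OpenCV 4.12 (cv2) and the standard library are available. Lean on these libraries where they do the work, as an engineer would, in place of code of your own. Each camera call takes 0.05 s, during which the arm holds its last target. There are 200 camera calls.

## Working session

There is one attempt and no reset: what is moved stays moved. The work goes in short steps, Python scripts to look and compute and a tool call to move; the robot and the scene stay as the last step left them, time stands still between calls to the robot, and variables do not carry over. Pictures are saved under pics/ and viewed, at most 10 in all, crops included, and the job is handed in when it is done.

Besides the shell and the picture viewer there is one more tool, called after ">>>" as name([rows], argument=value, ...), one row to a line, values as JSON. move_arm: Moves the arm, as the interface text tells. Its arguments: {"type":"object","properties":{"motion":{"type":"array","items":{"type":"array","items":{"type":"number"}}},"newtons":{"type":"number"}},"required":["motion"]}

```bash
mkdir -p pics; cat > h.py <<'E'
import numpy as np, cv2
from plant import r, eyes, finish_job
from scipy.spatial.transform import Rotation as R
def snap(n):
    s=eyes.snapshot(n); s['bgr']=cv2.cvtColor(s['frame'],cv2.COLOR_RGB2BGR); return s
def cloud(s):
    K=s['intrinsics'];z=s['z_map'];v,u=np.mgrid[:z.shape[0],:z.shape[1]]
    P=np.stack([(u-K[0,2])/K[0,0]*z,(v-K[1,2])/K[1,1]*z,z],-1)
    T=np.linalg.inv(s['world_to_cam']); W=P@T[:3,:3].T+T[:3,3]; W[z==0]=np.nan; return W
def onplane(s,u,v,h):
    K=s['intrinsics'];T=np.linalg.inv(s['world_to_cam'])
    d=T[:3,:3]@np.array([(u-K[0,2])/K[0,0],(v-K[1,2])/K[1,1],1]);o=T[:3,3]
    return o+d*(h-o[2])/d[2]
def proj(s,p):
    c=s['world_to_cam'][:3,:3]@np.array(p)+s['world_to_cam'][:3,3];q=s['intrinsics']@c;return q[:2]/q[2]
def totool(dw):
    st=r.get_state();return R.from_quat(st['eef_rot']).inv().apply(dw)*1000
def st():
    s=r.get_state();print({k:np.round(s[k],4) for k in ('clock','tool_pos','eef_rot','contact_force','moment','opening','finger_force','q')});return s
E
python3 - <<'E'
from h import *
st()
a=snap('top');b=snap('scene')
for n,s in (('top',a),('scene',b)):
    np.savez(''+n+'.npz',**s); print(n,np.round(s['world_to_cam'],3).tolist(),s['intrinsics'][0])
m=np.vstack([a['bgr'],b['bgr']])
cv2.imwrite('pics/a.png',cv2.resize(a['bgr'],(800,600)));cv2.imwrite('pics/b.png',cv2.resize(b['bgr'],(800,600)))
E
```

```text
{'clock': np.float64(0.0), 'tool_pos': array([ 0.4731, -0.4075,  0.2379]), 'eef_rot': array([ 9.090e-01,  4.168e-01, -4.000e-04, -8.000e-04]), 'contact_force': array([-0.1026,  0.1735, -0.0428]), 'moment': array([ 0.003 , -0.0194,  0.0328]), 'opening': np.float64(0.9991), 'finger_force': np.float64(0.0), 'q': array([ 0.7448,  0.69  , -0.1945,  1.5663,  0.1573,  0.9025, -0.2151])}
top [[0.012, -1.0, 0.001, 0.107], [-0.993, -0.012, -0.119, 0.53], [0.119, 0.0, -0.993, 1.158], [0.0, 0.0, 0.0, 1.0]] [447.19722318   0.         250.80474689]
scene [[-0.497, -0.868, -0.003, 0.372], [-0.669, 0.386, -0.635, 0.332], [0.552, -0.314, -0.773, 0.834], [0.0, 0.0, 0.0, 1.0]] [445.08519438   0.         252.53078105]
```

View pics/a.png

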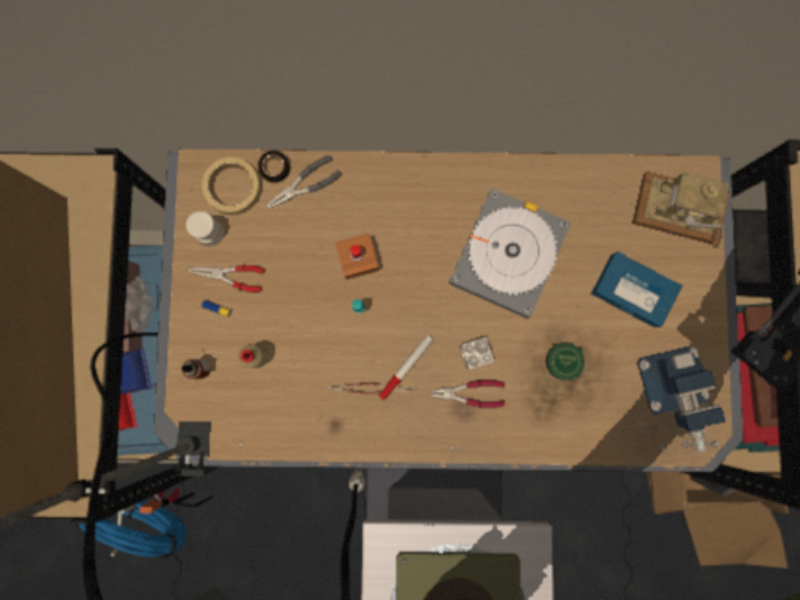

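View pics/b.png

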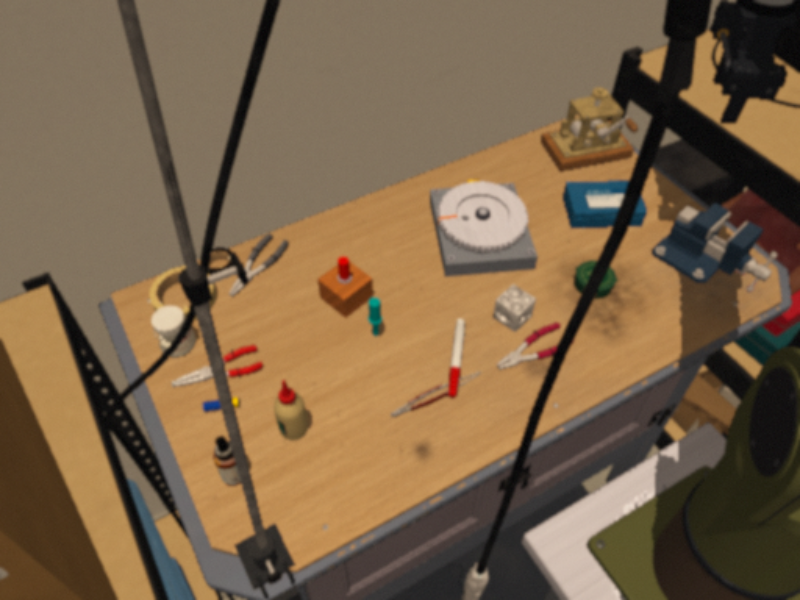

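```bash
python3 - <<'E'
from h import *
for n in ('top','scene'):
    s=dict(np.load(n+'.npz')); hsv=cv2.cvtColor(s['bgr'],cv2.COLOR_BGR2HSV); W=cloud(s)
    f=512/800
    def roi(x0,y0,x1,y1):
        m=np.zeros(hsv.shape[:2],bool); m[int(y0*f):int(y1*f),int(x0*f):int(x1*f)]=1; return m
    R1=roi(450,185,575,320) if n=='top' else roi(425,170,540,280)
    H,S,V=[hsv[...,i].astype(int) for i in range(3)]
    yel=R1&(H>17)&(H<35)&(S>150)&(V>90); ora=R1&(H<17)&(S>90)&(V>120)
    for k,m,h in (('pointer',yel,.046),('mark',ora,.052)):
        v,u=np.nonzero(m)
        for a,b in zip(u,v): print(k,a,b,hsv[b,a],np.round(onplane(s,a,b,h),4)) if n=='top' else 0
        if len(u): print(n,k,len(u),np.round(onplane(s,u.mean(),v.mean(),h),4))
    rim=R1&(W[...,2]>.045)&(W[...,2]<.062)
    P=W[rim]; print(n,'rimpts',len(P),np.round(np.nanmedian(P,0),4))
    (cx,cy),rad=cv2.minEnclosingCircle(P[:,:2].astype(np.float32)); print('circle',cx,cy,rad)
    R2=roi(330,225,385,285) if n=='top' else roi(310,250,375,320)
    red=R2&((H<5)|(H>174))&(S>200)&(V>100)
    v,u=np.nonzero(red); print('knob',len(u),np.round(onplane(s,u.mean(),v.mean(),.078 if n=='top' else .07),4), np.round(np.nanmax(W[red],0),3),np.round(np.nanmedian(W[red],0),4))
    hb=R2&(abs(W[...,2]-.046)<.006); Q=W[hb][:,:2].astype(np.float32); print('holder',cv2.minAreaRect(Q))
    R3=roi(445,180,580,325) if n=='top' else roi(425,170,540,280)
    sb=R3&(W[...,2]>.024)&(W[...,2]<.06); print('stand',cv2.minAreaRect(W[sb][:,:2].astype(np.float32)))
s=dict(np.load('top.npz'))
cv2.imwrite('pics/c.png',cv2.resize(np.hstack([s['bgr'][115:210,205:255],s['bgr'][115:210,285:370]]),None,fx=5,fy=5,interpolation=2))
E
```

```text
pointer 337 129 [ 19 179 171] [ 0.6946 -0.1149  0.046 ]
pointer 338 129 [ 18 171 176] [ 0.6946 -0.1176  0.046 ]
pointer 336 130 [ 19 173 159] [ 0.6918 -0.1122  0.046 ]
pointer 337 130 [ 20 203 192] [ 0.6918 -0.1149  0.046 ]
pointer 338 130 [ 21 200 201] [ 0.6919 -0.1176  0.046 ]
pointer 339 130 [ 20 192 193] [ 0.6919 -0.1202  0.046 ]
pointer 340 130 [ 20 182 172] [ 0.6919 -0.1229  0.046 ]
pointer 341 130 [ 18 156 170] [ 0.692  -0.1256  0.046 ]
pointer 336 131 [ 20 198 182] [ 0.6891 -0.1122  0.046 ]
pointer 337 131 [ 21 206 208] [ 0.6891 -0.1149  0.046 ]
pointer 338 131 [ 22 201 213] [ 0.6891 -0.1175  0.046 ]
pointer 339 131 [ 22 199 209] [ 0.6892 -0.1202  0.046 ]
pointer 340 131 [ 22 201 202] [ 0.6892 -0.1229  0.046 ]
pointer 341 131 [ 21 200 199] [ 0.6892 -0.1255  0.046 ]
pointer 342 131 [ 20 191 186] [ 0.6893 -0.1282  0.046 ]
pointer 343 131 [ 19 173 172] [ 0.6893 -0.1309  0.046 ]
pointer 336 132 [ 19 185 170] [ 0.6863 -0.1122  0.046 ]
pointer 337 132 [ 21 200 195] [ 0.6864 -0.1148  0.046 ]
pointer 338 132 [ 22 202 211] [ 0.6864 -0.1175  0.046 ]
pointer 339 132 [ 23 199 214] [ 0.68
[... 28231 characters left out ...]
3042, 0.17579388618469238), (0.061533454805612564, 0.05982603132724762), 16.17698097229004)
stand ((0.6101480722427368, -0.08814847469329834), (0.1508949249982834, 0.18131697177886963), 66.4833755493164)
scene pointer 13 [ 0.6921 -0.1253  0.046 ]
scene mark 1827 [ 0.6043 -0.0821  0.052 ]
scene rimpts 1832 [ 0.6091 -0.0877  0.0505]
circle 0.6174240112304688 -0.08641074597835541 0.08405082672834396
knob 70 [0.6006 0.1738 0.07  ] [0.604 0.183 0.091] [0.5928 0.1766 0.0802]
holder ((0.574204683303833, 0.16709287464618683), (0.11321982741355896, 0.06294309347867966), 16.831335067749023)
stand ((0.6087303161621094, -0.08874878287315369), (0.1520107537508011, 0.18468479812145233), 66.06786346435547)
```

View pics/c.png

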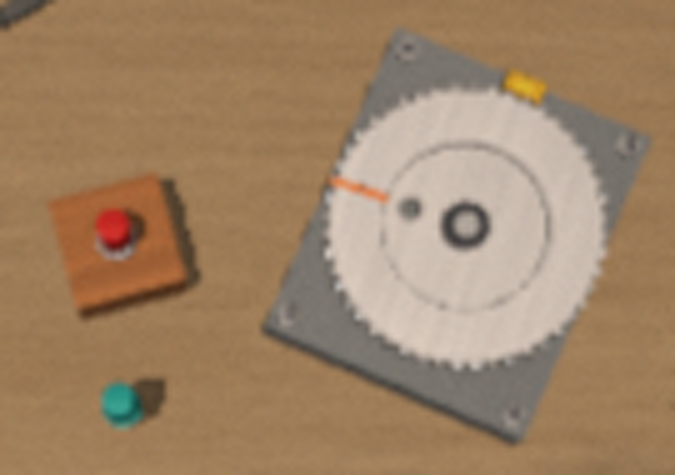

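>>> move_arm([
  [55, -23, 0, 0, 0, 0, 1],
  [110, -46, 0, 0, 0, 0, 1],
  [165, -70, 0, 0, 0, 0, 1],
  [220, -93, 0, 0, 0, 0, 1],
  [275, -116, 0, 0, 0, 0, 1],
], newtons=20)

```text
clock: 0.72
tool_pos: [0.5653, -0.122, 0.2385]
eef_rot: [0.909, 0.417, -0.0, -0.0]
contact_force: [0.5, -0.3, -0.5]
opening: 0.454
finger_force: 0.0
```

>>> move_arm([
  [0, 0, 40, 0, 0, 0, 1],
  [0, 0, 60, 0, 0, 0, 1],
  [0, 0, 60, 0, 0, 0, 1],
])

```text
clock: 1.1
tool_pos: [0.5638, -0.1235, 0.1771]
eef_rot: [0.909, 0.417, -0.002, -0.001]
contact_force: [0.6, -0.7, 0.1]
opening: 0.118
finger_force: 0.0
```

```bash
cat >> h.py <<'E'
C=np.array([.610,-.0883])
E
python3 - <<'E'
from h import *
st()
s=snap('wrist');np.savez('w1.npz',**s)
W=cloud(s); print('cam pos',np.round(np.linalg.inv(s['world_to_cam'])[:3,3],3),'hub px',proj(s,[.61,-.0883,.055]))
rr=np.hypot(W[...,0]-C[0],W[...,1]-C[1]); th=np.degrees(np.arctan2(W[...,1]-C[1],W[...,0]-C[0]))
m=(rr>.05)&(rr<.068)&(W[...,2]<.065)&(W[...,2]>.04)
for a in range(-180,180,20):
    k=m&(th>=a)&(th<a+20); print(a+10,k.sum(),np.round([np.median(W[k][:,2]) if k.sum() else 0,W[k][:,2].std() if k.sum() else 0],4))
cv2.imwrite('pics/d.png',s['bgr'])
E
```

```text
{'clock': np.float64(1.1), 'tool_pos': array([ 0.5638, -0.1235,  0.1771]), 'eef_rot': array([ 0.9089,  0.417 , -0.0018, -0.0011]), 'contact_force': array([ 0.5862, -0.7122,  0.1118]), 'moment': array([ 0.0076, -0.0042, -0.0225]), 'opening': np.float64(0.1175), 'finger_force': np.float64(0.0), 'q': array([ 0.2241,  0.7073, -0.1508,  1.7716,  0.1562,  0.6784, -0.7239])}
cam pos [ 0.616 -0.065  0.324] hub px [266.45362875 123.95527636]
-170 340 [0.0489 0.0008]
-150 336 [0.0495 0.0008]
-130 335 [0.0505 0.0007]
-110 343 [0.0518 0.0008]
-90 361 [0.0533 0.0008]
-70 377 [0.0547 0.0008]
-50 415 [0.0558 0.0008]
-30 463 [0.0566 0.0008]
-10 484 [0.057  0.0008]
10 512 [0.0567 0.0008]
30 532 [0.0562 0.0008]
50 533 [0.055  0.0009]
70 513 [0.0539 0.0009]
90 492 [0.0523 0.0009]
110 451 [0.0509 0.0009]
130 427 [0.0497 0.0008]
150 385 [0.0489 0.0008]
170 357 [0.0486 0.0008]
```

View pics/d.png

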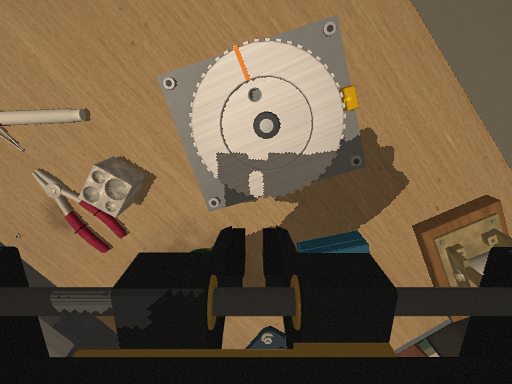

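>>> move_arm([
  [0, 0, 40, 0, 0, 0, 1],
  [0, 0, 80, 0, 0, 0, 1],
  [0, 0, 108, 0, 0, 0, 1],
  [0, 0, 120, 0, 0, 0, 1],
  [0, 0, 121, 0, 0, 0, 1],
])

```text
clock: 1.78
tool_pos: [0.5656, -0.124, 0.0581]
eef_rot: [0.909, 0.417, 0.0, 0.0]
contact_force: [-1.2, 0.1, 0.2]
opening: 0.006
finger_force: 0.0
```

```bash
python3 - <<'E'
from h import *
s=st(); ax=R.from_quat(s['eef_rot'])
c=ax.inv().apply([C[0]-s['tool_pos'][0],C[1]-s['tool_pos'][1],0])[:2]*1000;print(c)
for f in (2,4,6,8,10,12):
    a=np.radians(f);print(f,np.round(c-np.array([[np.cos(a),-np.sin(a)],[np.sin(a),np.cos(a)]])@c,2))
# angle of mark from wrist image w1
w=dict(np.load('w1.npz'));hsv=cv2.cvtColor(w['bgr'],cv2.COLOR_BGR2HSV).astype(int)
m=(hsv[...,0]<16)&(hsv[...,1]>190)&(hsv[...,2]>180);m[:30]=0;m[90:]=0;m[:,:210]=0;m[:,270:]=0
v,u=np.nonzero(m);p=np.array([onplane(w,a,b,.054) for a,b in zip(u,v)]);d=p[:,:2].mean(0)-C;print('mark',len(u),d,np.degrees(np.arctan2(d[1],d[0])))
y=(abs(hsv[...,0]-25)<7)&(hsv[...,1]>190)&(hsv[...,2]>150);y[:80]=0;y[115:]=0;y[:,:330]=0;y[:,370:]=0
v,u=np.nonzero(y);p=np.array([onplane(w,a,b,.046) for a,b in zip(u,v)]);d=p[:,:2].mean(0)-C;print('ptr',len(u),d,np.degrees(np.arctan2(d[1],d[0])),np.hypot(*(p[:,:2]-C).T).min())
W=cloud(w);sb=(W[...,2]>.02)&(W[...,2]<.06)&(np.hypot(W[...,0]-C[0],W[...,1]-C[1])<.125);print(cv2.minAreaRect(W[sb][:,:2].astype(np.float32)))
k=(np.hypot(W[...,0]-C[0],W[...,1]-C[1])<.078)&(W[...,2]>.045);print(cv2.minEnclosingCircle(W[k][:,:2].astype(np.float32)))
E
```

```text
{'clock': np.float64(1.775), 'tool_pos': array([ 0.5656, -0.124 ,  0.0581]), 'eef_rot': array([9.091e-01, 4.166e-01, 3.000e-04, 2.000e-04]), 'contact_force': array([-1.2088,  0.087 ,  0.165 ]), 'moment': array([-0.0011, -0.005 ,  0.0154]), 'opening': np.float64(0.0063), 'finger_force': np.float64(0.0), 'q': array([ 0.197 ,  0.8926, -0.1054,  1.8331,  0.1999,  0.4254, -0.7629])}
[55.99456415 10.30402664]
2 [ 0.39 -1.95]
4 [ 0.86 -3.88]
6 [ 1.38 -5.8 ]
8 [ 1.98 -7.69]
10 [ 2.64 -9.57]
12 [  3.37 -11.42]
mark 129 [0.01716395 0.05524138] 72.73955339463366
ptr 275 [ 0.07579527 -0.03417313] -24.26875565510212 0.07662386754179304
((0.6093409657478333, -0.08953160792589188), (0.1505424976348877, 0.18045079708099365), 66.41900634765625)
((0.6097152233123779, -0.08903570473194122), 0.07804756611585617)
```

>>> move_arm([
  [0, 0, 1.2, 0, 0, 0, 1],
  [0, 0, 2.4, 0, 0, 0, 1],
  [0, 0, 3.6, 0, 0, 0, 1],
  [0, 0, 4.8, 0, 0, 0, 1],
  [0, 0, 5.5, 0, 0, 0, 1],
])

```text
clock: 2.4
tool_pos: [0.5652, -0.1238, 0.0522]
eef_rot: [0.909, 0.417, 0.0, 0.0]
contact_force: [0.4, -0.5, 0.6]
opening: 0.008
finger_force: 0.0
```

>>> move_arm([
  [0, 0, 0.8, 0, 0, 0, 1],
  [0, 0, 1.4, 0, 0, 0, 1],
  [0, 0, 1.4, 0, 0, 0, 1],
])

```text
clock: 2.78
tool_pos: [0.5651, -0.1238, 0.0507]
eef_rot: [0.909, 0.417, -0.0, -0.0]
contact_force: [-0.2, -1.2, -0.1]
opening: 0.006
finger_force: 0.0
```

>>> move_arm([
  [0, 0, 0.6, 0, 0, 0, 1],
  [0, 0, 1.0, 0, 0, 0, 1],
  [0, 0, 1.0, 0, 0, 0, 1],
])

```text
clock: 3.15
tool_pos: [0.5653, -0.1238, 0.0502]
eef_rot: [0.909, 0.417, 0.0, 0.0]
contact_force: [-0.4, 0.3, 4.1]
opening: 0.004
finger_force: 2.4
```

>>> move_arm([
  [0, 0, 0.3, 0, 0, 0, 1],
  [0, 0, 0.6, 0, 0, 0, 1],
  [0, 0, 0.6, 0, 0, 0, 1],
])

```text
clock: 3.52
tool_pos: [0.5652, -0.1238, 0.0501]
eef_rot: [0.909, 0.417, 0.0, 0.0]
contact_force: [-2.3, 0.7, 9.4]
opening: 0.003
finger_force: 4.8
```

>>> move_arm([
  [0, 0, 0.5, 0, 0, 0, 1],
  [0.4, -1.95, 0.5, 0, 0, 2, 1],
  [0.9, -3.9, 0.5, 0, 0, 4, 1],
  [1.4, -5.8, 0.5, 0, 0, 6, 1],
])

```text
clock: 4.03
tool_pos: [0.5642, -0.1211, 0.05]
eef_rot: [0.93, 0.367, 0.002, 0.002]
contact_force: [2.0, -3.4, 6.6]
opening: 0.009
finger_force: 3.2
```

>>> move_arm([
  [0, 0, 0.4, 0, 0, 0, 1],
  [0.4, -1.95, 0.7, 0, 0, 2, 1],
  [0.9, -3.9, 0.7, 0, 0, 4, 1],
  [1.4, -5.8, 0.7, 0, 0, 6, 1],
  [1.4, -5.8, 0.7, 0, 0, 6, 1],
])

```text
clock: 4.65
tool_pos: [0.562, -0.1165, 0.0498]
eef_rot: [0.948, 0.318, 0.003, 0.003]
contact_force: [1.4, -4.4, 9.3]
opening: 0.007
finger_force: 4.7
```

```bash
cat >> h.py <<'E'
def mark(save=None):
    out={}
    for n in ('wrist','top'):
        w=snap(n);hsv=cv2.cvtColor(w['bgr'],cv2.COLOR_BGR2HSV).astype(int)
        K=cloud(w);rr=np.hypot(K[...,0]-C[0],K[...,1]-C[1])
        m=(hsv[...,0]<16)&(hsv[...,1]>(190 if n=='wrist' else 110))&(hsv[...,2]>150)&(rr<.072)&(rr>.04)&(K[...,2]>.042)&(K[...,2]<.062)
        v,u=np.nonzero(m)
        if len(u)>3:
            p=np.array([onplane(w,a,b,.054) for a,b in zip(u,v)]);d=p[:,:2].mean(0)-C
            out[n]=(len(u),round(np.hypot(*d),4),round(float(np.degrees(np.arctan2(d[1],d[0]))),2))
        else: out[n]=len(u)
        if save: cv2.imwrite(f'pics/{save}_{n}.png',w['bgr']);np.savez(save+n+'.npz',**w)
    print(out); return out
E
python3 - <<'E'
from h import *
mark('e')
E
```

```text
{'wrist': (546, np.float64(0.0578), 72.75), 'top': (13, np.float64(0.0587), 71.83)}
```

>>> move_arm([
  [0, 0, 0.4, 0, 0, 0, 1],
  [0, 0, 0.8, 0, 0, 0, 1],
  [0.9, -3.9, 0.8, 0, 0, 4, 1],
  [1.4, -5.8, 0.8, 0, 0, 6, 1],
  [2, -7.7, 0.8, 0, 0, 8, 1],
])

```text
clock: 5.38
tool_pos: [0.5596, -0.1106, 0.0495]
eef_rot: [0.968, 0.251, 0.004, 0.004]
contact_force: [2.4, -6.9, 11.9]
opening: 0.009
finger_force: 5.7
```

```bash
python3 - <<'E'
from h import *
mark()
E
```

```text
{'wrist': (527, np.float64(0.0577), 71.55), 'top': (13, np.float64(0.0581), 70.53)}
```

>>> move_arm([
  [0.4, -1.95, 0.4, 0, 0, 2, 1],
  [0.9, -3.9, 0.6, 0, 0, 4, 1],
  [1.4, -5.8, 0.6, 0, 0, 6, 1],
  [2, -7.7, 0.7, 0, 0, 8, 1],
  [2.6, -9.6, 0.7, 0, 0, 10, 1],
])

```text
clock: 6.1
tool_pos: [0.5565, -0.1017, 0.0492]
eef_rot: [0.986, 0.165, 0.004, 0.004]
contact_force: [-0.5, -7.1, 16.1]
opening: 0.007
finger_force: 8.2
```

```bash
python3 - <<'E'
from h import *
mark()
E
```

```text
{'wrist': (536, np.float64(0.0578), 61.8), 'top': (15, np.float64(0.059), 60.5)}
```

>>> move_arm([
  [0.4, -1.95, 0, 0, 0, 2, 1],
  [0.9, -3.9, 0, 0, 0, 4, 1],
  [1.4, -5.8, 0, 0, 0, 6, 1],
  [2, -7.7, 0.1, 0, 0, 8, 1],
  [2.6, -9.6, 0.1, 0, 0, 10, 1],
])

```text
clock: 6.82
tool_pos: [0.555, -0.092, 0.0489]
eef_rot: [0.997, 0.078, 0.003, 0.003]
contact_force: [0.1, -7.6, 16.8]
opening: 0.008
finger_force: 8.7
```

>>> move_arm([
  [0.4, -1.95, 0, 0, 0, 2, 1],
  [0.9, -3.9, 0, 0, 0, 4, 1],
  [1.4, -5.8, 0, 0, 0, 6, 1],
  [2, -7.7, 0, 0, 0, 8, 1],
  [2.6, -9.6, 0, 0, 0, 10, 1],
])

```text
clock: 7.45
tool_pos: [0.5551, -0.0821, 0.0488]
eef_rot: [1.0, -0.009, 0.003, 0.003]
contact_force: [-2.4, -7.5, 17.9]
opening: -0.001
finger_force: 8.9
```

>>> move_arm([
  [0.4, -1.95, -0.2, 0, 0, 2, 1],
  [0.9, -3.9, -0.2, 0, 0, 4, 1],
  [1.4, -5.8, -0.3, 0, 0, 6, 1],
  [2, -7.7, -0.3, 0, 0, 8, 1],
  [2.6, -9.6, -0.3, 0, 0, 10, 1],
])

```text
clock: 8.07
tool_pos: [0.5571, -0.0726, 0.0487]
eef_rot: [0.995, -0.096, 0.002, 0.003]
contact_force: [-2.9, -8.1, 16.2]
opening: 0.006
finger_force: 8.0
```

```bash
python3 - <<'E'
from h import *
mark()
s=st();print(np.array(s['tool_pos'][:2])-C)
E
```

```text
{'wrist': (565, np.float64(0.0582), 30.25), 'top': (14, np.float64(0.059), 29.39)}
{'clock': np.float64(8.175), 'tool_pos': array([ 0.5572, -0.0722,  0.0488]), 'eef_rot': array([ 0.9954, -0.0959,  0.0021,  0.0027]), 'contact_force': array([-3.123 , -6.1401, 16.5372]), 'moment': array([-1.5152,  0.5702, -0.0745]), 'opening': np.float64(0.0054), 'finger_force': np.float64(8.0994), 'q': array([-0.0316,  0.9044,  0.1291,  1.8984, -0.281 ,  0.3517, -1.4502])}
[-0.05280115  0.01609157]
```

>>> move_arm([
  [0.4, -1.95, -0.1, 0, 0, 2, 1],
  [0.9, -3.9, -0.1, 0, 0, 4, 1],
  [1.4, -5.8, -0.2, 0, 0, 6, 1],
  [2, -7.7, -0.2, 0, 0, 8, 1],
  [2.6, -9.6, -0.2, 0, 0, 10, 1],
])

```text
clock: 8.8
tool_pos: [0.5607, -0.0635, 0.0487]
eef_rot: [0.983, -0.183, 0.001, 0.003]
contact_force: [-2.8, -6.6, 16.2]
opening: 0.002
finger_force: 7.8
```

>>> move_arm([
  [0.4, -1.95, -0.1, 0, 0, 2, 1],
  [0.9, -3.9, -0.1, 0, 0, 4, 1],
  [1.4, -5.8, -0.2, 0, 0, 6, 1],
  [2, -7.7, -0.2, 0, 0, 8, 1],
  [2.6, -9.6, -0.2, 0, 0, 10, 1],
])

```text
clock: 9.43
tool_pos: [0.5658, -0.0553, 0.0488]
eef_rot: [0.964, -0.268, 0.001, 0.003]
contact_force: [-5.8, -6.9, 16.5]
opening: 0.007
finger_force: 7.8
```

>>> move_arm([
  [0.4, -1.95, -0.2, 0, 0, 2, 1],
  [0.9, -3.9, -0.2, 0, 0, 4, 1],
  [1.4, -5.8, -0.3, 0, 0, 6, 1],
  [2, -7.7, -0.3, 0, 0, 8, 1],
  [2.6, -9.6, -0.3, 0, 0, 10, 1],
])

```text
clock: 10.05
tool_pos: [0.5723, -0.0481, 0.0489]
eef_rot: [0.937, -0.351, 0.001, 0.002]
contact_force: [-6.7, -6.3, 15.7]
opening: 0.005
finger_force: 7.6
```

```bash
python3 - <<'E'
from h import *
mark()
s=st();print(np.array(s['tool_pos'][:2])-C)
E
```

```text
{'wrist': 0, 'top': 0}
{'clock': np.float64(10.15), 'tool_pos': array([ 0.5727, -0.0478,  0.0489]), 'eef_rot': array([ 9.367e-01, -3.501e-01,  8.000e-04,  2.400e-03]), 'contact_force': array([-5.3355, -5.6201, 15.1049]), 'moment': array([-1.1664,  1.053 , -0.1528]), 'opening': np.float64(0.0052), 'finger_force': np.float64(7.4193), 'q': array([-0.1465,  0.9289,  0.2576,  1.8591, -0.512 ,  0.4186, -1.8018])}
[-0.03734859  0.04046296]
```

>>> move_arm([
  [0.4, -1.95, -0.2, 0, 0, 2, 1],
  [0.9, -3.9, -0.2, 0, 0, 4, 1],
  [1.4, -5.8, -0.3, 0, 0, 6, 1],
  [2, -7.7, -0.3, 0, 0, 8, 1],
  [2.6, -9.6, -0.3, 0, 0, 10, 1],
])

```text
clock: 10.78
tool_pos: [0.5801, -0.0421, 0.0491]
eef_rot: [0.903, -0.431, 0.0, 0.002]
contact_force: [-6.8, -6.5, 15.1]
opening: 0.002
finger_force: 7.5
```

>>> move_arm([
  [0.4, -1.95, -0.2, 0, 0, 2, 1],
  [0.9, -3.9, -0.2, 0, 0, 4, 1],
  [1.4, -5.8, -0.3, 0, 0, 6, 1],
  [2, -7.7, -0.3, 0, 0, 8, 1],
  [2.6, -9.6, -0.3, 0, 0, 10, 1],
])

```text
clock: 11.4
tool_pos: [0.5887, -0.0377, 0.0493]
eef_rot: [0.862, -0.508, -0.0, 0.002]
contact_force: [-7.5, -5.0, 16.2]
opening: 0.005
finger_force: 7.7
```

```bash
python3 - <<'E'
from h import *
mark('f')
s=st();d=np.array(s['tool_pos'][:2])-C;print(d,np.degrees(np.arctan2(d[1],d[0])))
b=snap('scene');np.savez('f.npz',**b)
W=cv2.imread('pics/f_wrist.png');cv2.imwrite('pics/f.png',np.hstack([W,cv2.resize(b['bgr'][90:186,260:360],(400,384))])[:, :800])
E
```

```text
{'wrist': 0, 'top': 0}
{'clock': np.float64(11.5), 'tool_pos': array([ 0.5891, -0.0376,  0.0494]), 'eef_rot': array([ 8.618e-01, -5.072e-01,  1.000e-04,  2.300e-03]), 'contact_force': array([-6.6546, -4.25  , 14.4295]), 'moment': array([-0.9511,  1.3976, -0.057 ]), 'opening': np.float64(0.0053), 'finger_force': np.float64(7.3901), 'q': array([-0.2167,  0.9574,  0.3601,  1.8116, -0.6435,  0.4935, -2.0535])}
[-0.02094196  0.05071806] 112.43618928403255
```

View pics/f.png

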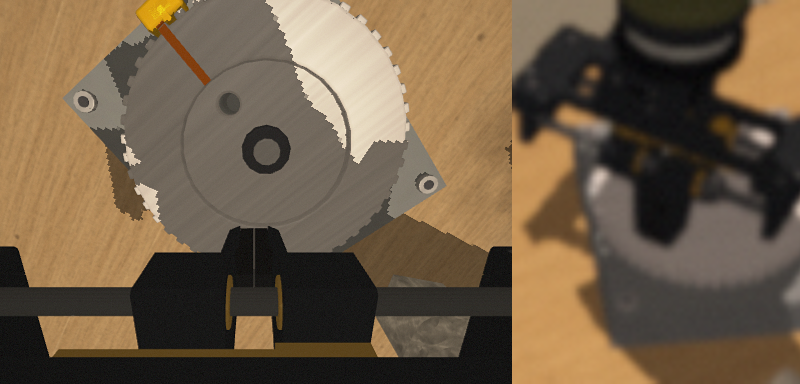

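```bash
sed -i "s/&(hsv\[...,2\]>150)&(rr/\&(hsv[...,2]>(90 if n=='wrist' else 70))\&(rr/" h.py; cat >> h.py <<'E'
def ang(w):
    hsv=cv2.cvtColor(w['bgr'],cv2.COLOR_BGR2HSV).astype(int);K=cloud(w);rr=np.hypot(K[...,0]-C[0],K[...,1]-C[1])
    m=(hsv[...,0]<17)&(hsv[...,1]>190)&(hsv[...,2]>80)&(rr<.072)&(rr>.045)&(K[...,2]>.042)&(K[...,2]<.062)
    p=K[m];d=np.median(p,0)[:2]-C
    y=(abs(hsv[...,0]-25)<6)&(hsv[...,1]>190)&(hsv[...,2]>110)&(rr>.073)&(rr<.1)&(K[...,2]>.03)&(K[...,2]<.055)
    e=K[y].mean(0)[:2]-C
    A=lambda d:np.degrees(np.arctan2(d[1],d[0]))
    # hole: dark blob at r~30 along mark; hub check
    k=(rr<.017)&(K[...,2]>.05);k2=(rr<.078)&(K[...,2]>.046);sb=(K[...,2]>.02)&(K[...,2]<.06)&(rr<.125)
    print('mark',m.sum(),A(d),'line',np.round(cv2.fitLine(p[:,:2].astype(np.float32),2,0,.01,.01).ravel(),4),'ptr',y.sum(),A(e),'hub',np.round(K[k].mean(0),4),'stand',cv2.minAreaRect(K[sb][:,:2].astype(np.float32)))
E
python3 - <<'E'
from h import *
ang(dict(np.load('fwrist.npz')));ang(dict(np.load('w1.npz')))
E
```

```text
mark 547 -21.798164552335162 line [ 0.9327 -0.3606  0.6648 -0.1102] ptr 930 -23.379118671586696 hub [ 0.6097 -0.0897  0.0535] stand ((0.6095268130302429, -0.08916231244802475), (0.15070155262947083, 0.18136265873908997), 66.52313232421875)
mark 118 72.7142456444365 line [ 0.318   0.9481  0.6274 -0.0323] ptr 297 -24.006564609768922 hub [ 0.6091 -0.0888  0.0534] stand ((0.6093409657478333, -0.08953160792589188), (0.1505424976348877, 0.18045079708099365), 66.41900634765625)
```

>>> move_arm([
  [0.2, -1, 0, 0, 0, 1, 1],
  [0.4, -1.95, -0.1, 0, 0, 2, 1],
  [0.6, -2.8, -0.1, 0, 0, 3, 1],
  [0.6, -2.8, -0.1, 0, 0, 3, 1],
])

```text
clock: 12.05
tool_pos: [0.5915, -0.0366, 0.0494]
eef_rot: [0.848, -0.529, -0.0, 0.002]
contact_force: [-6.1, -5.4, 14.7]
opening: 0.005
finger_force: 7.4
```

```bash
sed -i 's/^C=.*/C=np.array([.6095,-.0893])/' h.py; python3 - <<'E'
from h import *
s=st();w=snap('wrist');np.savez('g.npz',**w);ang(w)
E
```

```text
{'clock': np.float64(12.05), 'tool_pos': array([ 0.5915, -0.0366,  0.0494]), 'eef_rot': array([ 8.484e-01, -5.294e-01, -1.000e-04,  2.200e-03]), 'contact_force': array([-6.0838, -5.3884, 14.72  ]), 'moment': array([-0.8668,  1.4181, -0.0502]), 'opening': np.float64(0.0055), 'finger_force': np.float64(7.4035), 'q': array([-0.2259,  0.9623,  0.3758,  1.804 , -0.6612,  0.506 , -2.0922])}
mark 538 -24.03154537227041 line [ 0.9106 -0.4133  0.6633 -0.1133] ptr 1022 -23.247373002785054 hub [ 0.6097 -0.0897  0.0535] stand ((0.6094420552253723, -0.08931940793991089), (0.151037335395813, 0.18146437406539917), 66.48519897460938)
```

>>> move_arm([
  [0, 0, -1, 0, 0, 0, 1],
  [0, 0, -4, 0, 0, 0, 1],
  [0, 0, -30, 0, 0, 0, 0.8],
  [0, 0, -60, 0, 0, 0, 0.6],
  [0, 0, -90, 0, 0, 0, 0.55],
])

```text
clock: 12.72
tool_pos: [0.5937, -0.0322, 0.1387]
eef_rot: [0.85, -0.528, -0.0, -0.0]
contact_force: [0.3, -0.0, 0.2]
opening: 0.321
finger_force: 0.0
```

```bash
python3 - <<'E'
from h import *
s=st();w=snap('wrist');np.savez('g2.npz',**w);ang(w)
g=cv2.cvtColor(w['bgr'],cv2.COLOR_BGR2GRAY)
p=C+.03*np.array([np.cos(np.radians(-23.5)),np.sin(np.radians(-23.5))]);q=proj(w,[*p,.047]);print('hole exp',p,q)
u,v=q.astype(int);t=cv2.resize(g[v-25:v+26,u-25:u+26],None,fx=6,fy=6,interpolation=2);cv2.imwrite('pics/g.png',np.hstack([cv2.resize(w['bgr'],(512,384)),cv2.cvtColor(cv2.resize(t,(384,384))[:,:288*1],cv2.COLOR_GRAY2BGR)]))
x0=R.from_quat(s['eef_rot']).as_matrix();print('tool y angle',np.degrees(np.arctan2(x0[1,1],x0[0,1])))
E
```

```text
{'clock': np.float64(12.725), 'tool_pos': array([ 0.5937, -0.0322,  0.1387]), 'eef_rot': array([ 8.495e-01, -5.275e-01, -2.000e-04, -2.000e-04]), 'contact_force': array([ 0.2822, -0.0321,  0.1899]), 'moment': array([ 0.1429, -0.0605, -0.025 ]), 'opening': np.float64(0.321), 'finger_force': np.float64(0.0), 'q': array([-0.2888,  0.8389,  0.484 ,  1.7689, -0.583 ,  0.6812, -2.1596])}
mark 177 -23.88161617873155 line [ 0.911  -0.4123  0.6631 -0.1132] ptr 428 -23.756965826849733 hub [ 0.6095 -0.0895  0.0535] stand ((0.6096460223197937, -0.08930716663599014), (0.15066446363925934, 0.18079331517219543), 66.35173034667969)
hole exp [ 0.6370118  -0.10126247] [242.76721037  98.85000573]
tool y angle -153.67742697416224
```

View pics/g.png

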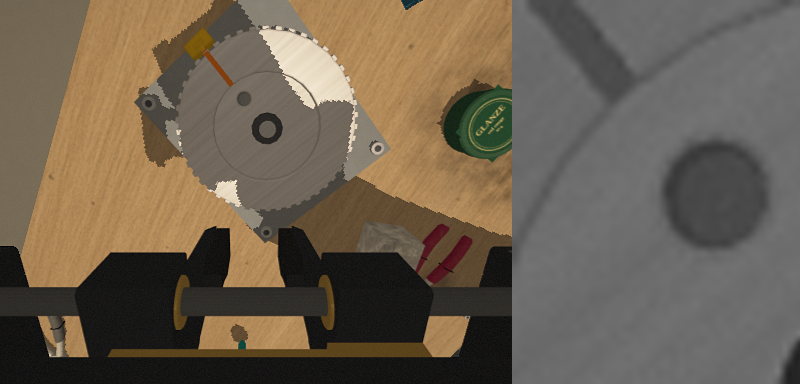

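>>> move_arm([
  [-46, -12, -5, 0, 0, -8, 0.5],
  [-91, -24, -10, 0, 0, -16, 0.5],
  [-136, -35, -10, 0, 0, -24, 0.5],
  [-182, -47, -10, 0, 0, -32, 0.5],
  [-227, -59, -10, 0, 0, -40, 0.5],
])

```text
clock: 13.4
tool_pos: [0.5455, 0.199, 0.1478]
eef_rot: [0.979, -0.203, -0.0, -0.0]
contact_force: [0.8, 0.6, -0.7]
opening: 0.498
finger_force: 0.0
```

>>> move_arm([
  [0, 0, 0, 0, 0, 0, 0.5],
  [0, 0, 0, 0, 0, 0, 0.5],
])

```text
clock: 13.65
tool_pos: [0.5461, 0.1963, 0.1479]
eef_rot: [0.979, -0.206, 0.0, 0.0]
contact_force: [-0.2, -0.3, -0.4]
opening: 0.5
finger_force: 0.0
```

```bash
python3 - <<'E'
from h import *
s=st();w=snap('wrist');np.savez('p.npz',**w);cv2.imwrite('pics/p.png',w['bgr'])
hsv=cv2.cvtColor(w['bgr'],cv2.COLOR_BGR2HSV).astype(int);K=cloud(w)
rr=np.hypot(K[...,0]-.6,K[...,1]-.174)
m=((hsv[...,0]<5)|(hsv[...,0]>174))&(hsv[...,1]>190)&(rr<.02)&(K[...,2]>.075)
P=K[m];t=P[P[:,2]>np.percentile(P[:,2],60)-.002];print(m.sum(),'top z',np.percentile(P[:,2],[50,95]),cv2.minEnclosingCircle(t[:,:2].astype(np.float32)),t.mean(0))
hb=(abs(K[...,2]-.046)<.004)&(rr<.05);print(cv2.minAreaRect(K[hb][:,:2].astype(np.float32)))
E
```

```text
{'clock': np.float64(13.65), 'tool_pos': array([0.5461, 0.1963, 0.1479]), 'eef_rot': array([ 9.786e-01, -2.059e-01,  1.000e-04,  3.000e-04]), 'contact_force': array([-0.2065, -0.2976, -0.3597]), 'moment': array([ 0.088 ,  0.0443, -0.0054]), 'opening': np.float64(0.5005), 'finger_force': np.float64(0.0), 'q': array([-0.6246,  0.7836,  0.3518,  1.8034, -0.4243,  0.6299, -2.0058])}
454 top z [0.08864265 0.08976198] ((0.5989239811897278, 0.17436152696609497), 0.008740734308958054) [0.59911681 0.17438625 0.0886735 ]
((0.598696768283844, 0.1746414601802826), (0.0602332204580307, 0.06013260781764984), 16.098207473754883)
```

View pics/p.png

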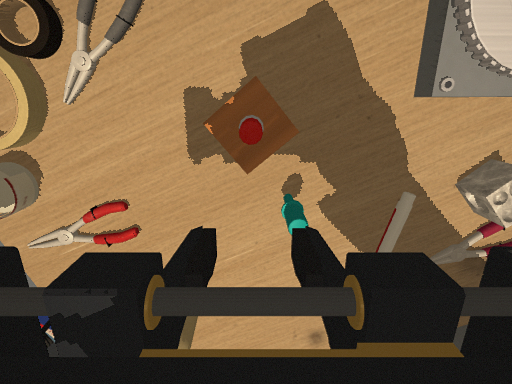

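>>> move_arm([
  [28, -1, 0, 0, 0, 0, 0.5],
  [57, -1.4, 0, 0, 0, 0, 0.5],
  [57, -1.4, 20, 0, 0, 0, 0.5],
  [57, -1.4, 45, 0, 0, 0, 0.5],
  [57, -1.4, 45, 0, 0, 0, 0.5],
])

```text
clock: 14.32
tool_pos: [0.5977, 0.1729, 0.1015]
eef_rot: [0.978, -0.207, -0.002, 0.001]
contact_force: [-0.3, -0.7, 0.9]
opening: 0.503
finger_force: 0.0
```

>>> move_arm([
  [0, 0, 25, 0, 0, 0, 0.5],
  [0, 0, 40, 0, 0, 0, 0.5],
  [0, 0, 47, 0, 0, 0, 0.5],
  [0, 0, 47, 0, 0, 0, 0.5],
])

```text
clock: 14.82
tool_pos: [0.5989, 0.1748, 0.0562]
eef_rot: [0.979, -0.206, 0.0, 0.0]
contact_force: [0.3, 0.7, 0.5]
opening: 0.498
finger_force: 0.0
```

>>> move_arm([
  [0, 0, 0, 0, 0, 0, 1],
  [0, 0, 0, 0, 0, 0, 1],
  [0, 0, 0, 0, 0, 0, 1],
  [0, 0, 0, 0, 0, 0, 1],
  [0, 0, 0, 0, 0, 0, 1],
], newtons=30)

```text
clock: 15.45
tool_pos: [0.5991, 0.1751, 0.0565]
eef_rot: [0.979, -0.206, 0.0, -0.0]
contact_force: [0.1, 0.5, 3.0]
opening: 0.192
finger_force: 30.0
```

>>> move_arm([
  [0, 0, -10, 0, 0, 0, 1],
  [0, 0, -25, 0, 0, 0, 1],
  [0, 0, -45, 0, 0, 0, 1],
  [0, 0, -65, 0, 0, 0, 1],
  [0, 0, -85, 0, 0, 0, 1],
])

```text
clock: 16.08
tool_pos: [0.5989, 0.175, 0.1431]
eef_rot: [0.979, -0.206, 0.0, -0.0]
contact_force: [0.2, 0.2, -0.8]
opening: 0.189
finger_force: 30.0
```

```bash
python3 - <<'E'
from h import *
s=st()
a=np.radians(-23.6);p=C+.03*np.array([np.cos(a),np.sin(a)])
print(p,totool([*(p-s['tool_pos'][:2]),0]))
w=snap('wrist');np.savez('l.npz',**w)
b=snap('scene');np.savez('lb.npz',**b)
u,v=proj(b,[.599,.175,.09]).astype(int)
cv2.imwrite('pics/l.png',np.hstack([w['bgr'],cv2.resize(b['bgr'][max(v-48,0):v+48,u-36:u+36],(288,384),interpolation=2)]))
E
```

```text
{'clock': np.float64(16.075), 'tool_pos': array([0.5989, 0.175 , 0.1431]), 'eef_rot': array([ 9.786e-01, -2.057e-01,  4.000e-04, -2.000e-04]), 'contact_force': array([ 0.2293,  0.1874, -0.8129]), 'moment': array([0.1386, 0.02  , 0.0353]), 'opening': np.float64(0.1889), 'finger_force': np.float64(30.0003), 'q': array([-0.55  ,  0.8371,  0.3557,  1.6708, -0.4093,  0.7073, -1.9731])}
[ 0.63699088 -0.10131047] [ 1.46111375e+02  2.37572792e+02 -1.32521288e-02]
```

View pics/l.png

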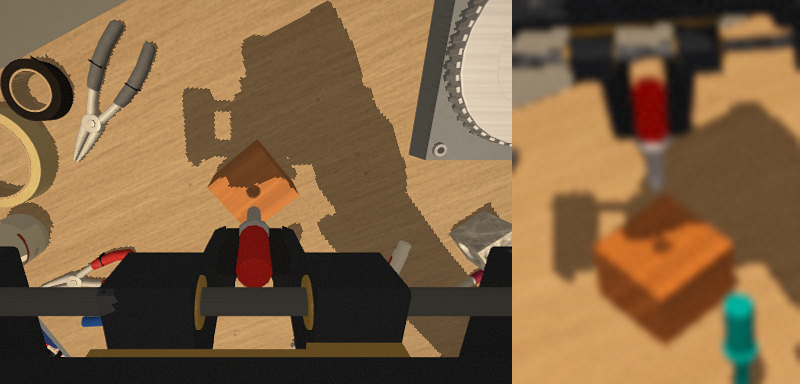

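```bash
python3 - <<'E'
from h import *
w=dict(np.load('l.npz'));K=cloud(w);s=r.get_state();p=s['tool_pos']
X=K-p; Rm=R.from_quat(s['eef_rot']).as_matrix(); T=X@Rm  # tool coords
m=(abs(T[...,1])<.016)&(T[...,2]>.012)&(T[...,2]<.05)&(abs(T[...,0])<.03)
for a in (.012,.02,.028,.036,.044):
    k=m&(T[...,2]>=a)&(T[...,2]<a+.008);
    if k.sum(): print(a,k.sum(),np.round(T[k].min(0)*1e3,1),np.round(T[k].max(0)*1e3,1),np.round(T[k].mean(0)*1e3,1))
k=(abs(T[...,1])<.012)&(T[...,2]<-.01)&(T[...,2]>-.05)&(abs(T[...,0])<.02);print('knob',k.sum(),T[k].mean(0)*1e3,T[k].min(0)*1e3,T[k].max(0)*1e3)
print(proj(w,[p[0],p[1],p[2]-.05]))
E
```

```text
0.02 21 [ 1.9 -1.9 24.3] [ 3.5  4.9 27.9] [ 2.8  1.2 26.3]
0.028 62 [ 0.  -2.7 28. ] [ 3.6  6.4 36. ] [ 2.3  2.1 31.9]
0.036 56 [-1.3 -2.8 36.2] [ 3.9  6.6 43.9] [ 2.2  1.7 40. ]
0.044 20 [-1.4 -2.9 44.3] [ 3.4  6.7 47.8] [ 1.8  1.9 45.9]
knob 2360 [  3.49848351  -0.13366551 -28.36933537] [-10.45948246 -11.98997879 -45.56516732] [  8.87554135  11.99738041 -10.00207549]
[251.19755462 208.74470026]
```

>>> move_arm([
  [29, 47, 0, 0, 0, 0, 1],
  [58, 95, 0, 0, 0, 0, 1],
  [88, 143, 0, 0, 0, 0, 1],
  [117, 190, 0, 0, 0, 0, 1],
  [146, 237.5, 0, 0, 0, 0, 1],
])

```text
clock: 16.8
tool_pos: [0.6367, -0.1028, 0.141]
eef_rot: [0.979, -0.206, -0.0, -0.0]
contact_force: [0.4, 0.4, 0.0]
opening: 0.196
finger_force: 30.0
```

>>> move_arm([
  [0, 0, 10, 0, 0, 0, 1],
  [0, 0, 20, 0, 0, 0, 1],
  [0, 0, 20, 0, 0, 0, 1],
  [0, 0, 20, 0, 0, 0, 1],
])

```text
clock: 17.3
tool_pos: [0.637, -0.0994, 0.1211]
eef_rot: [0.979, -0.205, -0.0, -0.0]
contact_force: [-0.4, 0.9, -0.4]
opening: 0.197
finger_force: 30.0
```

```bash
python3 - <<'E'
from h import *
s=st()
a=np.radians(-23.6);p=C+.03*np.array([np.cos(a),np.sin(a)]);print('err tool',totool([*(p-s['tool_pos'][:2]),0]))
w=snap('wrist');np.savez('n.npz',**w);ang(w)
print('foot exp',proj(w,[*s['tool_pos'][:2],s['tool_pos'][2]-.05]),'hole exp',proj(w,[*p,.046]))
cv2.imwrite('pics/n.png',cv2.resize(w['bgr'][60:280,140:380],(720,600)))
E
```

```text
{'clock': np.float64(17.3), 'tool_pos': array([ 0.637 , -0.0994,  0.1211]), 'eef_rot': array([ 9.789e-01, -2.045e-01, -2.000e-04, -3.000e-04]), 'contact_force': array([-0.3924,  0.9317, -0.3669]), 'moment': array([0.0803, 0.0161, 0.0234]), 'opening': np.float64(0.1968), 'finger_force': np.float64(29.9999), 'q': array([-0.0675,  0.8813,  0.2869,  1.6123, -0.3472,  0.6989, -1.5944])}
err tool [ 7.42086354e-01  1.70688003e+00 -1.26051441e-03]
mark 165 -23.918798654723965 line [ 0.9148 -0.404   0.6631 -0.1131] ptr 434 -23.512673924603906 hub [nan nan nan] stand ((0.6253554224967957, -0.09607230871915817), (0.15059003233909607, 0.1461426317691803), 66.242919921875)
foot exp [252.38249633 209.8120631 ] hole exp [254.54028286 197.89613972]h.py:43: RuntimeWarning: Mean of empty slice.
  print('mark',m.sum(),A(d),'line',np.round(cv2.fitLine(p[:,:2].astype(np.float32),2,0,.01,.01).ravel(),4),'ptr',y.sum(),A(e),'hub',np.round(K[k].mean(0),4),'stand',cv2.minAreaRect(K[sb][:,:2].astype(np.float32)))
  ret = um.true_divide(
```

View pics/n.png

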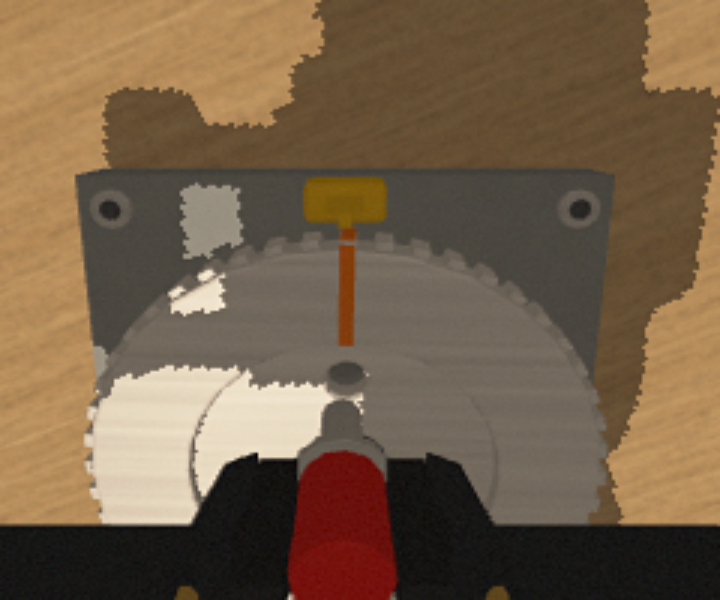

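>>> move_arm([
  [1.4, 0.8, 6, 0, 0, 0, 1],
  [1.4, 0.8, 12, 0, 0, 0, 1],
  [1.4, 0.8, 18, 0, 0, 0, 1],
  [1.4, 0.8, 20, 0, 0, 0, 1],
  [1.4, 0.8, 20, 0, 0, 0, 1],
])

```text
clock: 17.98
tool_pos: [0.6377, -0.1025, 0.1009]
eef_rot: [0.979, -0.206, -0.0, 0.0]
contact_force: [0.8, -0.2, -0.5]
opening: 0.189
finger_force: 30.0
```

```bash
python3 - <<'E'
from h import *
s=st();p=np.array([.637,-.1013]);print('err tool',totool([*(p-s['tool_pos'][:2]),0]))
w=snap('wrist');np.savez('o.npz',**w)
print('foot exp',proj(w,[*s['tool_pos'][:2],s['tool_pos'][2]-.05]),'hole exp',proj(w,[*p,.046]),w['intrinsics'][0])
cv2.imwrite('pics/o.png',cv2.resize(w['bgr'][160:260,200:310],(660,600),interpolation=2))
E
```

```text
{'clock': np.float64(17.975), 'tool_pos': array([ 0.6377, -0.1025,  0.1009]), 'eef_rot': array([ 9.786e-01, -2.057e-01, -1.000e-04,  0.000e+00]), 'contact_force': array([ 0.7908, -0.2076, -0.4681]), 'moment': array([0.0631, 0.0865, 0.0637]), 'opening': np.float64(0.1893), 'finger_force': np.float64(29.9999), 'q': array([-0.057 ,  0.91  ,  0.2754,  1.6173, -0.3555,  0.6644, -1.586 ])}
err tool [-1.13614158e+00 -7.72444596e-01  2.17923195e-04]
foot exp [252.310466   209.81766048] hole exp [251.34914228 208.81857202] [277.85126614   0.         253.61449171]
```

View pics/o.png

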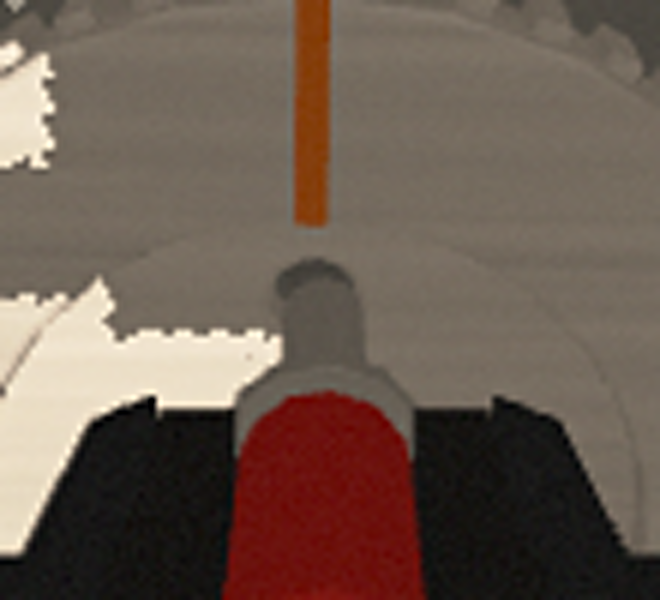

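>>> move_arm([
  [-1.2, -0.9, 0, 0, 0, 0, 1],
  [-1.2, -0.9, 1.2, 0, 0, 0, 1],
  [-1.2, -0.9, 2.4, 0, 0, 0, 1],
  [-1.2, -0.9, 3.6, 0, 0, 0, 1],
  [-1.2, -0.9, 4, 0, 0, 0, 1],
])

```text
clock: 18.65
tool_pos: [0.637, -0.1012, 0.097]
eef_rot: [0.979, -0.206, -0.0, 0.0]
contact_force: [-1.0, -0.5, -0.2]
opening: 0.192
finger_force: 30.0
```

>>> move_arm([
  [0, 0, 0.8, 0, 0, 0, 1],
  [0, 0, 1.5, 0, 0, 0, 1],
  [0, 0, 1.5, 0, 0, 0, 1],
])

```text
clock: 19.02
tool_pos: [0.6371, -0.1011, 0.0956]
eef_rot: [0.979, -0.206, -0.0, 0.0]
contact_force: [-0.2, -0.0, -0.5]
opening: 0.192
finger_force: 30.0
```

>>> move_arm([
  [0, 0, 0.8, 0, 0, 0, 1],
  [0, 0, 1.6, 0, 0, 0, 1],
  [0, 0, 2.4, 0, 0, 0, 1],
  [0, 0, 3, 0, 0, 0, 1],
])

```text
clock: 19.52
tool_pos: [0.6371, -0.1011, 0.0926]
eef_rot: [0.979, -0.206, 0.0, 0.0]
contact_force: [0.4, -0.1, -1.0]
opening: 0.193
finger_force: 30.0
```

>>> move_arm([
  [0, 0, 0.5, 0, 0, 0, 1],
  [0, 0, 1.0, 0, 0, 0, 1],
  [0, 0, 1.0, 0, 0, 0, 1],
])

```text
clock: 19.9
tool_pos: [0.6371, -0.1012, 0.0916]
eef_rot: [0.979, -0.206, 0.0, 0.0]
contact_force: [0.2, -0.3, -0.2]
opening: 0.194
finger_force: 30.0
```

>>> move_arm([
  [0, 0, 1, 0, 0, 0, 1],
  [0, 0, 2, 0, 0, 0, 1],
  [0, 0, 3, 0, 0, 0, 1],
  [0, 0, 4, 0, 0, 0, 1],
  [0, 0, 5, 0, 0, 0, 1],
])

```text
clock: 20.52
tool_pos: [0.6371, -0.1012, 0.0866]
eef_rot: [0.979, -0.206, 0.0, 0.0]
contact_force: [0.3, -0.1, -0.8]
opening: 0.193
finger_force: 30.0
```

>>> move_arm([
  [0, 0, 1, 0, 0, 0, 1],
  [0, 0, 2, 0, 0, 0, 1],
  [0, 0, 3, 0, 0, 0, 1],
  [0, 0, 4, 0, 0, 0, 1],
  [0, 0, 5, 0, 0, 0, 1],
])

```text
clock: 21.15
tool_pos: [0.6371, -0.1012, 0.0816]
eef_rot: [0.979, -0.206, 0.0, 0.0]
contact_force: [0.6, -0.5, -1.1]
opening: 0.194
finger_force: 30.0
```

>>> move_arm([
  [0, 0, 0.8, 0, 0, 0, 1],
  [0, 0, 1.6, 0, 0, 0, 1],
  [0, 0, 2.2, 0, 0, 0, 1],
  [0, 0, 2.2, 0, 0, 0, 1],
])

```text
clock: 21.65
tool_pos: [0.6371, -0.1012, 0.0794]
eef_rot: [0.979, -0.206, -0.0, 0.0]
contact_force: [0.1, 0.4, 0.1]
opening: 0.192
finger_force: 30.0
```

>>> move_arm([
  [0, 0, 0.8, 0, 0, 0, 1],
  [0, 0, 1.6, 0, 0, 0, 1],
  [0, 0, 2, 0, 0, 0, 1],
  [0, 0, 2, 0, 0, 0, 1],
])

```text
clock: 22.15
tool_pos: [0.6371, -0.1011, 0.0774]
eef_rot: [0.979, -0.206, 0.0, 0.0]
contact_force: [0.3, 0.9, -0.9]
opening: 0.195
finger_force: 30.0
```

>>> move_arm([
  [0, 0, 1.2, 0, 0, 0, 1],
  [0, 0, 2.4, 0, 0, 0, 1],
  [0, 0, 3.6, 0, 0, 0, 1],
  [0, 0, 4.8, 0, 0, 0, 1],
  [0, 0, 6, 0, 0, 0, 1],
])

```text
clock: 22.78
tool_pos: [0.6371, -0.1011, 0.0713]
eef_rot: [0.979, -0.206, 0.0, 0.0]
contact_force: [-0.5, 0.2, -0.7]
opening: 0.193
finger_force: 30.0
```

>>> move_arm([
  [0, 0, 1.2, 0, 0, 0, 1],
  [0, 0, 2.4, 0, 0, 0, 1],
  [0, 0, 3.6, 0, 0, 0, 1],
  [0, 0, 4.8, 0, 0, 0, 1],
  [0, 0, 6, 0, 0, 0, 1],
])

```text
clock: 23.4
tool_pos: [0.6371, -0.1011, 0.0654]
eef_rot: [0.979, -0.206, 0.0, 0.0]
contact_force: [0.2, -0.6, -0.7]
opening: 0.193
finger_force: 30.0
```

>>> move_arm([
  [0, 0, 1, 0, 0, 0, 1],
  [0, 0, 2, 0, 0, 0, 1],
  [0, 0, 3, 0, 0, 0, 1],
  [0, 0, 4, 0, 0, 0, 1],
  [0, 0, 4, 0, 0, 0, 1],
])

```text
clock: 24.02
tool_pos: [0.6371, -0.1011, 0.0614]
eef_rot: [0.979, -0.206, -0.0, 0.0]
contact_force: [-0.1, 0.1, -1.5]
opening: 0.191
finger_force: 30.0
```

Near home (~.058). Slow steps.

>>> move_arm([
  [0, 0, 0.6, 0, 0, 0, 1],
  [0, 0, 1.2, 0, 0, 0, 1],
  [0, 0, 1.8, 0, 0, 0, 1],
  [0, 0, 1.8, 0, 0, 0, 1],
])

```text
clock: 24.52
tool_pos: [0.6371, -0.1011, 0.0596]
eef_rot: [0.979, -0.206, -0.0, 0.0]
contact_force: [-0.0, 0.1, -1.2]
opening: 0.197
finger_force: 30.0
```

>>> move_arm([
  [0, 0, 0.5, 0, 0, 0, 1],
  [0, 0, 0.8, 0, 0, 0, 1],
  [0, 0, 0.8, 0, 0, 0, 1],
])

```text
clock: 24.9
tool_pos: [0.6371, -0.1011, 0.0588]
eef_rot: [0.979, -0.206, 0.0, -0.0]
contact_force: [0.3, 0.2, -0.5]
opening: 0.196
finger_force: 30.0
```

>>> move_arm([
  [0, 0, 0.4, 0, 0, 0, 1],
  [0, 0, 0.8, 0, 0, 0, 1],
  [0, 0, 0.8, 0, 0, 0, 1],
])

```text
clock: 25.28
tool_pos: [0.6372, -0.1012, 0.0582]
eef_rot: [0.979, -0.206, 0.0, -0.0]
contact_force: [0.1, 0.1, 0.2]
opening: 0.193
finger_force: 30.0
```

>>> move_arm([
  [0, 0, 0.4, 0, 0, 0, 1],
  [0, 0, 0.7, 0, 0, 0, 1],
  [0, 0, 0.7, 0, 0, 0, 1],
])

```text
clock: 25.65
tool_pos: [0.6371, -0.1012, 0.0579]
eef_rot: [0.979, -0.206, 0.0, -0.0]
contact_force: [-1.8, 1.1, 5.6]
opening: 0.195
finger_force: 30.0
```

>>> move_arm([
  [0, 0, 0, 0, 0, 0, 0.68],
  [0, 0, 0, 0, 0, 0, 0.65],
  [0, 0, 0, 0, 0, 0, 0.65],
])

```text
clock: 26.02
tool_pos: [0.6371, -0.1012, 0.0572]
eef_rot: [0.979, -0.206, 0.0, 0.0]
contact_force: [-0.8, 0.0, 0.7]
opening: 0.35
finger_force: 0.0
```

>>> move_arm([
  [0, 0, -4, 0, 0, 0, 0.65],
  [0, 0, -15, 0, 0, 0, 0.65],
  [0, 0, -45, 0, 0, 0, 0.65],
  [0, 0, -85, 0, 0, 0, 0.65],
  [-30, 0, -110, 0, 0, 0, 0.65],
])

```text
clock: 26.65
tool_pos: [0.612, -0.0904, 0.1702]
eef_rot: [0.979, -0.206, 0.003, 0.0]
contact_force: [0.1, -0.0, 1.1]
opening: 0.351
finger_force: 0.0
```

```bash
python3 - <<'E'
from h import *
s=st();w=snap('wrist');np.savez('z.npz',**w);ang(w)
K=cloud(w);hsv=cv2.cvtColor(w['bgr'],cv2.COLOR_BGR2HSV).astype(int)
m=((hsv[...,0]<6)|(hsv[...,0]>174))&(hsv[...,1]>190)&(np.hypot(K[...,0]-.637,K[...,1]+.1013)<.025)&(K[...,2]>.06)
P=K[m];print(m.sum(),np.percentile(P[:,2],[50,90,98]));t=P[P[:,2]>np.percentile(P[:,2],95)-.004];print(cv2.minEnclosingCircle(t[:,:2].astype(np.float32)))
E
```

```text
{'clock': np.float64(26.65), 'tool_pos': array([ 0.612 , -0.0904,  0.1702]), 'eef_rot': array([ 9.785e-01, -2.061e-01,  3.300e-03,  3.000e-04]), 'contact_force': array([ 0.0596, -0.0482,  1.0959]), 'moment': array([ 0.0835,  0.0345, -0.0151]), 'opening': np.float64(0.3507), 'finger_force': np.float64(0.0), 'q': array([-0.1007,  0.7842,  0.3141,  1.6734, -0.3314,  0.7302, -1.6111])}
mark 112 -23.740153564554227 line [ 0.9124 -0.4093  0.663  -0.1128] ptr 278 -23.480792053307614 hub [ 0.6114 -0.0865  0.1107] stand ((0.6092447638511658, -0.08900719881057739), (0.15054568648338318, 0.18069665133953094), 66.33446502685547)
423 [0.08961002 0.0906522  0.0912863 ]
((0.635742723941803, -0.10161513090133667), 0.008658709935843945)
```

>>> move_arm([
  [0, 0, 0, 0, 0, 0, 0.65],
  [0, 0, 0, 0, 0, 0, 0.65],
  [0, 0, 0, 0, 0, 0, 0.65],
])

```text
clock: 27.08
tool_pos: [0.6097, -0.0893, 0.1663]
eef_rot: [0.979, -0.206, -0.0, 0.0]
contact_force: [-0.6, -0.3, -0.1]
opening: 0.346
finger_force: 0.0
```

```bash
python3 -c "
from h import *
print(finish_job())"
```

```text
the job is handed in; nothing more can be done
None
```

I turned the mark to within about 0.3° of the pointer, pushed the pin home, let it go and handed the job in at 27 s. The highest force read was about 20 N, the knob height puts the pin's foot about 7 mm above the bench, and the hand-in gave no verdict.

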